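# Dock the handheld tester on its presence lever

### The arm

A 6-joint arm with a two-finger parallel gripper is mounted at the origin on a cart in front of the work surface, level with it; the furniture and walls round the work are solid. World frame = base frame: x ahead of the robot, y to its left, z up, the work surface at z = 0. Lengths are in m, angles in degrees, forces in N, time in s.
With the tool pointing down it reaches from about 0.375 to 0.925 m from the base axis. Payload 5.7 kg.
Tool frame: the origin (TCP) lies at the very end of the fingers, on their centre line; the grasp point (between the pads) lies manip.grasp_offset behind it (manip.grasp_offset is the distance from the TCP to the grasp point, in m); z points along the fingers, y is the line along which they close (so a half turn about z gives the same grasp; the last joint's range is limited). The gripper opens to 85 mm and grips with 20 to 120 N. Pads are 22 mm wide; open, the fingers measure 114 mm over their backs; the gripper's body (76 mm by 85 mm) begins 54 mm behind the grasp point. The pads swing forward as they close: fully open they stand 13 mm farther back than shut.
Start: joints at [-75.98, 20.558, 86.54, -0, 72.909, -6.595], TCP at [0.211, -0.562, 0.231] pointing down, gripper open.
Joint ranges: [-170.27, 170.27], [-57.76, 135], [12.27, 136.19], [-55.21, 235.2], [11.17, 155.16], [-170.74, 170.74]. Speed limits (degrees/s): [136.94, 136.94, 180, 180, 180, 180].

### API

Orientations are given as [roll, pitch, yaw] about the fixed x, y, z axes, in that order (R = Rz(yaw) Ry(pitch) Rx(roll)).
In Python, from rig import manip gives the robot as it stands. Calls block until the motion is done:
- manip.move_to(position, orientation): joint-space move of the TCP to a pose.
- manip.servo_line(position, ori=None, velocity=0.15, threshold=None): straight line of the TCP; ori=None keeps the orientation; velocity is the mean speed in m/s. With threshold (N) it stops when the force on the tool has changed by that much, and returns True; else False.
- manip.set_joints(angles): joint-space move.
- manip.gripper_open() and manip.close(grip_force=None): open the fingers fully, or close them until they stop; grip_force is the grip in N (None keeps the last).
- manip.hold(seconds).
- manip.solve_ik(position, orientation): joint angles nearest the present ones, or None.
- manip.camera(name): name is "scene" or "top"; returns a dict with "img" (480x640x3 uint8, blue, green, red), "range_z" (480x640 float32, m along the optical axis (not along the pixel's ray), 0 where there is no reading), "fx", "fy", "cx", "cy" (pixels), "R" (3x3) and "t" (3): a world point X has camera coordinates R X + t. Camera axes: x right, y down, z forward; pixel columns grow to the right and rows downward; lengths in m; the calibration is good to about 2 mm. A picture is of the moment at which its call begins.
A pose or a line that the arm cannot do raises manip.IKError and nothing moves.
- manip.sign_off(): hands the job in; it is judged then, once.
Readings, each from a call of its own:
- manip.read_time_s(): time.
- manip.read_joints(): joint angles.
- manip.read_dq(): joint speeds.
- manip.read_joint_torque(): joint torques, N m.
- manip.read_position(): TCP position.
- manip.read_eef_rot(): TCP orientation.
- manip.read_ft_force(): force on the tool from outside, world axes, zero at the start.
- manip.read_torque(): the same for the moment, N m.
- manip.read_finger_gap(): opening from 0.0 (shut) to 1.0 (fully open).
- manip.read_grip_force(): force on a finger pad.
Only numpy, scipy, OpenCV 4.12 (cv2) and the standard library are available. Lean on these libraries where they do the work, as an engineer would, in place of code of your own. Each camera call takes 0.05 s, during which the arm holds its last target. There are 200 camera calls.

### The job

Put the grey handheld tester back into the bay of its dock, screen up and lying flat between the black corner guides, so that its end holds the dock's orange roller lever fully down. Either end of the tester may point to the lever. Set it down rather than dropping it, leave it there released, and do not disturb the mug, the bottle or the tin.

Things in the scene. Friction and masses are not known exactly. Their poses are not given: they have to be found in the camera images.
- tester_center (a point): Centre (half-way up) of the grey handheld tester, a loose flat box 45 mm wide (its x), 110 mm long (its y) and 24 mm high (its z, up), about 0.2 kg, with two orange buttons (4 mm higher) and a dark screen on top. It lies flat on the desk, screen up, so this point starts 12 mm above the desk. Grasp it across its 45 mm width.
- dock_bay (a point): Centre of the dock's bay floor, 14 mm above the desk. x points along the bay to the black switch head, y across, z up. The tester goes in lengthwise (long axis along x); docked, its centre is 12 mm above this point, within 6 mm in x and y. Bay 122 mm long, from the front guides (x = -61 mm) to the head's face (x = +61 mm), and 57 mm wide between the black corner guides.
- dock_head (a point): Centre of the top of the dock's black head, 82 mm in x from the bay's centre and 18 mm above the bay floor. Dock: fixed to the desk, grey base 182 mm long, 96 mm wide. Its corner guides stand 12 mm above the bay floor and only where |x| is over 41 mm from the bay's centre: the middle 82 mm of both long sides is open for fingers.
- lever_roller (a point): Axis of the orange roller (10 mm across, 12 mm wide) at the tip of the hinged lever. The lever lies in a slot on the bay's centre line, pivots 8 mm headward of the bay's centre and 7 mm below its floor, and rises toward the head. At rest the roller's top is 12 mm above the floor, 48 mm from the bay's centre; a tester lying flat in the bay holds it level with the floor.
- presence_lever (a joint): Angle of the presence lever (rad): 0 at rest (raised by its light spring), about 0.29 when a flat part holds its roller level with the bay floor, 0.32 at its stop. It springs back when let go. The spring is weak, under 0.6 N at the roller: the tester's weight alone holds it down.
- mug: Blue-grey mug, 81 mm across, 94 mm high, a bystander at the back; origin at the centre of its underside.
- bottle: White squeeze bottle with a blue nozzle, 53 mm across, 158 mm high, a bystander at the back; origin at the centre of its underside.
- tin: Round tin with a red lid, 67 mm across, 34 mm high, a bystander at the back; origin at the centre of its underside.
Mind the look-alikes: they are no part of the job. What is shaped like the part that bears tester_center but yellow is not meant.

How it is judged:
By the outcome, as a careful person would: the job done as asked, in the order asked, and still so for the second after the job is handed in, with the robot touching nothing.
It also fails if it takes over 35 s, if anything falls off the work surface, if the arm or the gripper's body presses on something with over 40 N, if the wrist force passes 120 N, or if a joint passes its speed limit or range.

## Working session

There is one attempt and no reset: what is moved stays moved. The work goes in short steps, each a Python script; the robot and the scene stay as the last script left them, time stands still between calls to the robot, and variables do not carry over. Pictures are saved under pics/ and viewed, at most 10 in all, crops included, and the job is handed in when it is done.

```bash
mkdir -p pics
cat > h.py <<'E'
import numpy as np, cv2
from rig import manip
def snap(n,f=None):
    c=manip.camera(n)
    if f: cv2.imwrite(f,c["img"])
    np.savez(f"{n}.npz",**c)
    return c
def cloud(c):
    R,t=np.array(c["R"]),np.array(c["t"]); z=c["range_z"]
    v,u=np.mgrid[:480,:640]
    P=np.stack([(u-c["cx"])/c["fx"]*z,(v-c["cy"])/c["fy"]*z,z],-1)
    return (P-t)@R
def ray(c,u,v,h):
    R,t=np.array(c["R"]),np.array(c["t"])
    o=-R.T@t; d=R.T@np.array([(u-c["cx"])/c["fx"],(v-c["cy"])/c["fy"],1])
    return o+d*(h-o[2])/d[2]
E
python3 - <<'E'
from h import *
for n in("top","scene"):
    c=snap(n,f"pics/{n}0.png"); print(n,-np.array(c["R"]).T@c["t"],c["fx"])
print(manip.grasp_offset,manip.read_time_s(),manip.read_eef_rot())
E
```

```text
top [ 0.524953   -0.12259114  0.8947276 ] 455.80415711393687
scene [0.02166141 0.75235625 0.70895633] 619.6318409809597
0.0187 0.1 [-1.79904102e+02 -1.08829203e-02  2.06152635e+01]
```

View pics/top0.png

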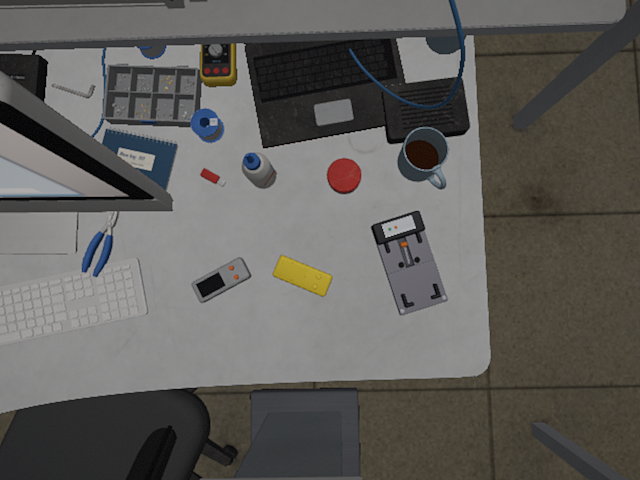

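View pics/scene0.png

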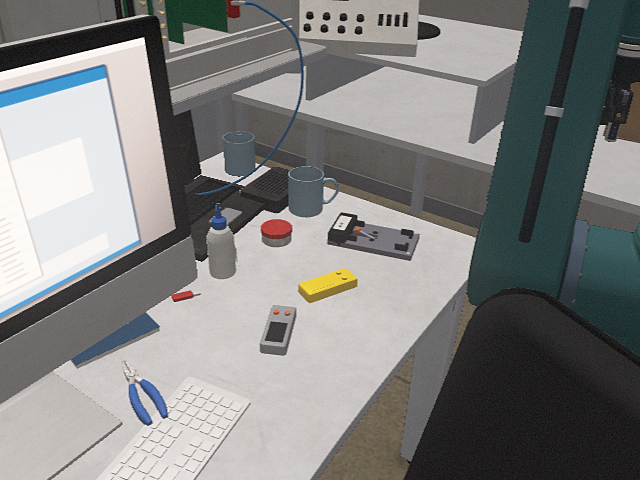

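The top view shows the tester at about (221,280), the dock's base at about (410,262) with its head at (399,227), and the yellow look-alike at (302,276). The monitor overhangs on the left, with its corner near (172,203). I'll measure these next.

Run:
```python
from h import *
c=dict(np.load("top.npz")); P=cloud(c); img=c["img"]
def big(m,box):
    u0,v0,u1,v1=box; k=np.zeros(m.shape,np.uint8); k[v0:v1,u0:u1]=m[v0:v1,u0:u1]*255
    n,l,s,ce=cv2.connectedComponentsWithStats(k); i=1+np.argmax(s[1:,4]); return l==i
def rect(m,name,h):
    cs,_=cv2.findContours(m.astype(np.uint8),0,2); q=max(cs,key=cv2.contourArea)[:,0]
    W=np.array([ray(c,u,v,h)[:2] for u,v in q],np.float32)
    (x,y),(w,hh),a=cv2.minAreaRect(W)
    print(name,"c",x,y,"size",w,hh,"ang",a,"z",np.median(P[m][:,2]),"n",m.sum())
z=P[...,2]
rect(big((z>.016)&(z<.045),(180,245,262,315)),"tester",.024)
rect(big((z>.007)&(z<.06),(360,205,455,320)),"dockall",.014)
rect(big((z>.026)&(z<.05),(360,205,435,255)),"head",.032)
hsv=cv2.cvtColor(img,cv2.COLOR_BGR2HSV)
o=(hsv[...,0]<18)&(hsv[...,1]>130)&(hsv[...,2]>90)
m=big(o,(385,230,430,275)); v,u=np.nonzero(m); print("roller",ray(c,u.mean(),v.mean(),.023),m.sum())
m=big(o,(180,245,262,315)); v,u=np.nonzero(o[245:315,180:262]); print("buttons",ray(c,u.mean()+180,v.mean()+245,.028))
d=(img.max(-1)<50)
m=big(d,(366,280,455,320)); 
n,l,s,ce=cv2.connectedComponentsWithStats((d[275:320,366:455]*255).astype(np.uint8))
for i in range(1,n):
    if s[i,4]>15: print("guide",ray(c,ce[i][0]+366,ce[i][1]+275,.026),s[i])
for n2,b in(("monitor",(0,60,175,212)),):
    q=P[b[1]:b[3],b[0]:b[2]].reshape(-1,3); q=q[(q[:,2]>.06)]; print(n2,q.min(0),q.max(0))
for n2,(u,v) in dict(mug=(423,153),bottle=(258,170),tin=(344,175)).items(): print(n2,P[v,u])
cr=cv2.resize(img[195:325,355:465],None,fx=5,fy=4.6,interpolation=cv2.INTER_CUBIC)
cr=cv2.resize(img[200:320,180:460],None,fx=2.8,fy=2.8,interpolation=cv2.INTER_CUBIC)
cv2.imwrite("pics/crop1.png",cv2.resize(img[200:320,360:460],None,fx=5,fy=5,interpolation=cv2.INTER_CUBIC))
```

```text
tester c 0.533017098903656 0.10177859663963318 size 0.04506245255470276 0.109697625041008 ang 27.10360336303711 z 0.02324768920395642 n 1327
dockall c 0.5590537786483765 -0.2613880932331085 size 0.1829843372106552 0.09941346198320389 ang 16.266489028930664 z 0.013760320732370957 n 4643
head c 0.621925413608551 -0.24097803235054016 size 0.04702163115143776 0.09546592086553574 ang 16.506032943725586 z 0.031136162140049772 n 1070
roller [ 0.59428175 -0.24921859  0.023     ] 31
buttons [0.5477275  0.07676737 0.028     ]
guide [ 0.50187711 -0.30589399  0.026     ] [65  9 10 15 75]
guide [ 0.4852896  -0.24954144  0.026     ] [35 19 13 14 70]
monitor [ 0.524953   -0.12259114  0.10465513] [0.72565063 0.46627633 0.8947276 ]
mug [ 0.76952235 -0.29306656  0.02640832]
bottle [0.72554141 0.01462979 0.10315925]
tin [ 0.72830017 -0.1389484   0.03546948]
```

View pics/crop1.png

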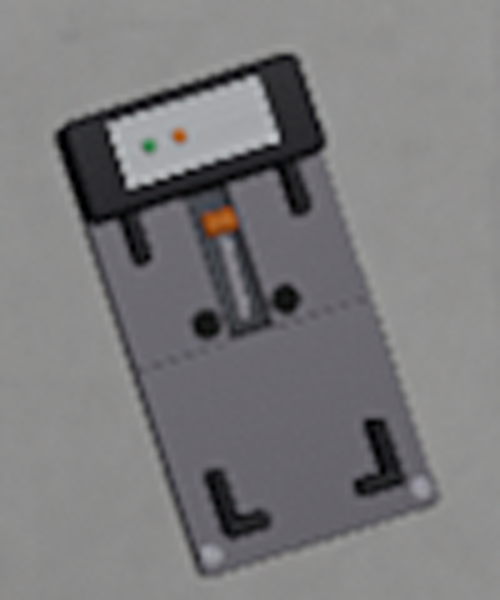

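The crop shows the dock: the head at top left, the orange roller at (220,222), and four corner guides, with the lever along the centre line. The tester and dock sizes match the given ones. Next I'll check clearance to the monitor, and IK.

Run:
```python
from h import *
for n in("top","scene"):
    c=dict(np.load(n+".npz")); P=cloud(c); ok=c["range_z"]>.1
    q=P[ok]; q=q[(q[:,2]>.06)&(q[:,0]>.3)&(q[:,0]<.8)&(q[:,1]>.03)&(q[:,1]<.4)]
    for lo in np.arange(.05,.6,.07):
        s=q[(q[:,2]>lo)&(q[:,2]<lo+.07)]
        if len(s): print(n,"z%.2f"%lo,len(s),"xmin",s[s[:,0].argmin()].round(3),"ymin",s[s[:,1].argmin()].round(3))
def ik(p,o): 
    j=manip.solve_ik(p,o); print(p,o,None if j is None else np.round(j,1))
for y in(117.1,-62.9):
    ik([.533,.102,.12],[180,0,y]); ik([.533,.102,.002],[180,0,y])
ik([.5465,-.2635,.12],[180,0,16.4])
```

```text
top z0.05 414 xmin [0.655 0.166 0.108] ymin [0.715 0.03  0.087]
top z0.12 1724 xmin [0.656 0.171 0.123] ymin [0.73  0.03  0.124]
top z0.19 2098 xmin [0.661 0.167 0.192] ymin [0.674 0.162 0.205]
top z0.26 2389 xmin [0.666 0.206 0.26 ] ymin [0.688 0.162 0.318]
top z0.33 2574 xmin [0.671 0.174 0.33 ] ymin [0.693 0.162 0.361]
top z0.40 2606 xmin [0.676 0.204 0.403] ymin [0.691 0.161 0.453]
top z0.47 1712 xmin [0.681 0.19  0.47 ] ymin [0.702 0.162 0.513]
scene z0.05 1761 xmin [0.653 0.175 0.11 ] ymin [0.713 0.03  0.062]
scene z0.12 5559 xmin [0.655 0.268 0.124] ymin [0.733 0.03  0.134]
scene z0.19 6146 xmin [0.66  0.208 0.192] ymin [0.667 0.161 0.202]
scene z0.26 6960 xmin [0.665 0.211 0.261] ymin [0.671 0.163 0.296]
scene z0.33 7908 xmin [0.669 0.216 0.356] ymin [0.675 0.163 0.36 ]
scene z0.40 9018 xmin [0.674 0.202 0.402] ymin [0.682 0.163 0.446]
scene z0.47 7959 xmin [0.679 0.176 0.474] ymin [0.685 0.163 0.5  ]
[0.533, 0.102, 0.12] [180, 0, 117.1] [  3.5  23.3 100.7   0.   56.  -23.6]
[0.533, 0.102, 0.002] [180, 0, 117.1] [  3.5  33.6 105.4  -0.   41.  -23.6]
[0.533, 0.102, 0.12] [180, 0, -62.9] [  3.5  23.3 100.7  -0.   56.  156.4]
[0.533, 0.102, 0.002] [180, 0, -62.9] [  3.5  33.6 105.4  -0.   41.  156.4]
[0.5465, -0.2635, 0.12] [180, 0, 16.4] [-32.3  27.7  92.4  -0.   59.9  41.3]
```

Run:
```python
from h import *
o=[180,0,117.1]
manip.move_to([.533,.102,.12],o)
manip.servo_line([.533,.102,.03],velocity=.15)
print("contact",manip.servo_line([.533,.102,.003],velocity=.05,threshold=6),manip.read_position())
manip.close(40)
print(manip.read_finger_gap(),manip.read_grip_force(),manip.read_ft_force())
manip.servo_line([.533,.102,.13],velocity=.15)
print(manip.read_finger_gap(),manip.read_grip_force(),manip.read_ft_force())
manip.move_to([.5465,-.2635,.13],[180,0,16.4])
manip.servo_line([.5465,-.2635,.06],velocity=.1)
a=snap("top","pics/top1.png"); b=snap("scene","pics/scene1.png")
print(manip.read_time_s(),manip.read_position(),manip.read_finger_gap())
cv2.imwrite("pics/both.png",np.hstack([cv2.resize(a["img"][200:320,345:475],(400,369)),cv2.resize(b["img"][170:270,300:440],(400,369))]))
```

```text
contact False [0.53290136 0.10201273 0.00280569]
0.5188391019221676 41.334922313690186 [-0.54252989  0.89391685  5.32071397]
0.5149916395072696 41.027348041534424 [ 0.25083273  0.25457197 -3.05269058]
7.95 [ 0.54718001 -0.26388551  0.06083889] 0.5192465160756153
```

View pics/both.png

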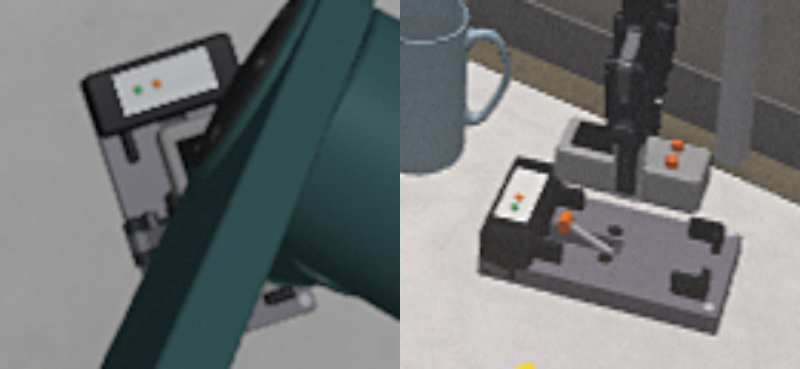

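The left half shows the arm covering most of the bay. The right half shows the tester held level above the dock, screen end toward the head. I'll check its offset in the hand and the bay position from the scene camera's depth.

Run:
```python
from h import *
th=np.radians(16.4); e=np.array([np.cos(th),np.sin(th)]); f=np.array([-e[1],e[0]]); C=np.array([.5465,-.2635])
def loc(q): d=q[:,:2]-C; return np.c_[d@e,d@f,q[:,2]]
for n in("scene","top"):
    c=dict(np.load(n+".npz")); P=cloud(c); L=loc(P.reshape(-1,3)); ok=(c["range_z"]>.1).ravel()
    img=c["img"].reshape(-1,3).astype(int)
    s=ok&(abs(L[:,0])<.09)&(abs(L[:,1])<.06)
    t=L[s&(L[:,2]>.064)&(L[:,2]<.078)]; 
    if len(t): print(n,"tester side x",np.percentile(t[:,0],[0,1,99,100]).round(4),"y",np.percentile(t[:,1],[1,50,90,99]).round(4),len(t))
    ok2=ok&(abs(L[:,0])<.13)&(abs(L[:,1])<.065)
    h=L[ok2&(L[:,2]>.029)&(L[:,2]<.035)&(L[:,0]>.05)]
    print(n,"head x",np.percentile(h[:,0],[1,5,95,99]).round(4),"y",np.percentile(h[:,1],[1,50,99]).round(4),len(h))
    b=L[ok2&(L[:,2]>.010)&(L[:,2]<.017)]
    print(n,"base x",np.percentile(b[:,0],[1,99]).round(4),"y",np.percentile(b[:,1],[1,99]).round(4))
    g=L[ok2&(L[:,2]>.021)&(L[:,2]<.030)&(L[:,0]<-.03)]
    for sg in(1,-1):
        k=g[g[:,1]*sg>0]
        if len(k): print(n,"guide",sg,np.percentile(k[:,0],[2,98]).round(4),np.percentile(k[:,1],[2,98]).round(4),len(k))
    hs=cv2.cvtColor(c["img"],cv2.COLOR_BGR2HSV).reshape(-1,3)
    r=L[ok2&(hs[:,0]<18)&(hs[:,1]>150)&(L[:,0]<.06)&(L[:,2]<.04)&(L[:,2]>.01)]
    if len(r): print(n,"roller",np.median(r,0).round(4),len(r))
    w=L[s&(L[:,2]>.078)&(L[:,2]<.086)]
    if len(w): print(n,"top face x",np.percentile(w[:,0],[1,99]).round(4),"y",np.percentile(w[:,1],[1,99]).round(4))
```

```text
scene tester side x [-0.0547 -0.0543  0.053   0.055 ] y [-0.0152  0.0209  0.0278  0.0355] 323
scene head x [0.0624 0.0644 0.0993 0.1015] y [-0.0449  0.0085  0.0477] 368
scene base x [-0.0779  0.0893] y [-0.0461  0.0501]
scene guide 1 [-0.0664 -0.0406] [0.0206 0.0401] 57
scene guide -1 [-0.0666 -0.0417] [-0.0372 -0.0151] 48
scene roller [0.0493 0.0028 0.0233] 19
scene top face x [-0.0531  0.0534] y [-0.026   0.0341]
top tester side x [-0.0544 -0.0544  0.055   0.055 ] y [-0.0167  0.0189  0.0212  0.0214] 85
top head x [0.0629 0.0651 0.0992 0.1014] y [-0.0452  0.0017  0.0456] 864
top base x [-0.0785  0.0695] y [-0.0461  0.0474]
top guide -1 [-0.0668 -0.0598] [-0.0349 -0.0186] 36
top top face x [-0.0521  0.0541] y [-0.0107  0.0202]
```

Run:
```python
from h import *
x,y=.5459,-.2616
manip.servo_line([x,y,.06],velocity=.05)
manip.servo_line([x,y,.032],velocity=.06)
print("stop",manip.servo_line([x,y,.0155],velocity=.03,threshold=5),manip.read_position(),manip.read_ft_force(),manip.read_finger_gap())
b=snap("scene"); cv2.imwrite("pics/low.png",cv2.resize(b["img"][170:270,300:440],(700,500)))
```

```text
stop True [ 0.5460368  -0.2615647   0.01743715] [0.08656917 0.36094943 4.55133249] 0.5173619169244192
```

View pics/low.png

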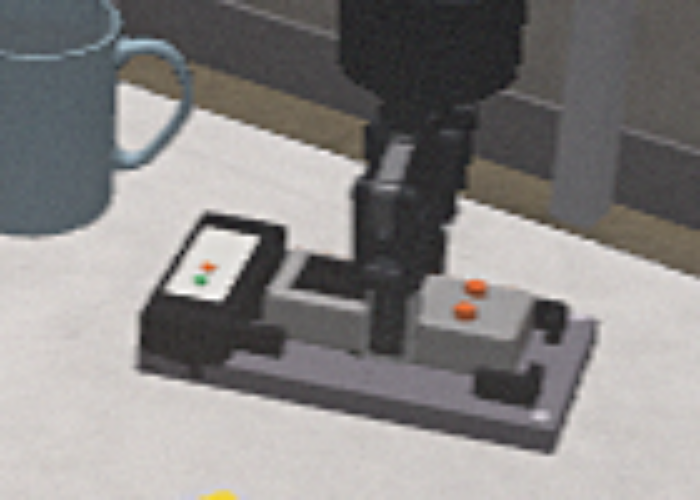

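The tester sits between the guides with its bottom on the floor, contacting at z = 0.0174 as expected. I'll release it, retreat and check.

Run:
```python
from h import *
x,y,_=manip.read_position()
manip.gripper_open(); manip.hold(.2)
manip.servo_line([x,y,.15],velocity=.12)
manip.move_to([.40,-.45,.25],[180,0,16.4])
a=snap("top"); b=snap("scene")
print(manip.read_time_s())
th=np.radians(16.4); e=np.array([np.cos(th),np.sin(th)]); f=np.array([-e[1],e[0]]); C=np.array([.5465,-.2635])
for c in(a,b):
    P=cloud(c).reshape(-1,3); d=P[:,:2]-C; L=np.c_[d@e,d@f,P[:,2]]
    s=L[(abs(L[:,0])<.06)&(abs(L[:,1])<.024)&(L[:,2]>.033)&(L[:,2]<.05)]
    print(np.percentile(s[:,0],[1,99]).round(4),np.percentile(s[:,1],[1,99]).round(4),[np.median(s[(s[:,0]>l)&(s[:,0]<l+.02),2]).round(4) for l in(-.055,-.03,0,.035)])
cv2.imwrite("pics/end.png",np.hstack([cv2.resize(a["img"][200:320,345:475],(400,369)),cv2.resize(b["img"][170:270,300:440],(400,369))]))
```

```text
12.425
[-0.0533  0.053 ] [-0.0202  0.0229] [np.float64(0.0366), np.float64(0.0369), np.float64(0.0374), np.float64(0.0367)]
[-0.0539  0.0524] [-0.0182  0.0235] [np.float64(0.0375), np.float64(0.0379), np.float64(0.0378), np.float64(0.0376)]
```

View pics/end.png

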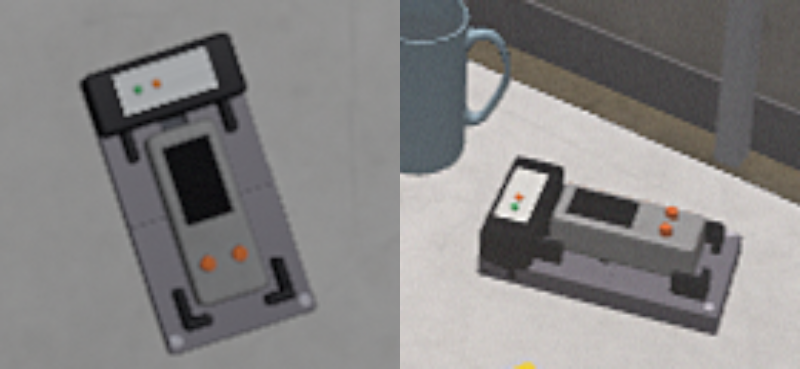

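The tester lies flat between the guides: its top is at 37–38 mm (38 expected) along its whole length, it is centred, and it covers the roller. The gripper is clear.

```bash
python3 -c "
from rig import manip
print(manip.sign_off())"
```

```text
the job is handed in; nothing more can be done
None
```

The tester is in the dock bay, released, screen up and flat over the roller lever (lever angle not read directly); the arm kept clear of the mug, bottle and tin, and the job was handed in at about 12.4 s.

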